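Turn the displacement sensor end for end in its bench jig

TASK

Turn the long tubular sensor end for end in its jig, so that its thick black head lies over the other end of the jig, and leave it fully home in both saddles with its locating key dropped into the movable notch of that side, which is not exactly where you expect it: feel for it with light pressure, never forcing. Do not strike the two upright posts beside the jig, and leave the padlock, multimeter and screwdriver alone.

Things in the scene. Friction and masses are not known exactly. Their poses are not given: they have to be found in the camera images.
- sensor: Loose straight bar, 0.22 to 0.37 kg, lying level. Origin on its axis in the middle of the plain steel tube (22 mm diameter, x -90 to +90 mm); x points along the axis to the head, z up. Thin end: rod of 10 mm diameter to x -125 mm. Centre of mass near x +22 mm, a good place to grip the tube from above.
- head (a point): Middle of the outer face of the sensor's black head, 128 mm along x from its origin. The head is 30 mm in diameter, x +90 to +128 mm; a brass stub of 14 mm diameter goes on to +140 mm.
- key (a point): Middle of the underside of the sensor's key, a steel block under the tube: 12 mm long along the sensor's x, 8 mm wide, centred at sensor x +30 mm, bottom 24 mm below the axis.
- jig: Fixed aluminium jig, base plate 320 x 70 x 10 mm. Origin at the centre of its underside on the table, x along its length, z up. V saddles at x +70 and -70 mm, 16 mm thick, 44 mm wide, tops 62 mm high, carry the tube. A 12 mm wide steel rail runs under the tube between them. At the start the head is at the +x end and the key stands in a 15 mm notch at x +30 mm.
- seat_mid (a point): Jig x 0, y 0, 62 mm above the table: the axis of a seated sensor passes here, along the jig's x. When the reversed sensor is home its origin lies up to 11.5 mm from here along x, as the keeper dictates.
- rail_top (a point): Jig x -30 mm, on the rail's flat top, 45 mm above the table (17 mm below the seated axis). Here is the other notch, 15 mm long in x, in a clamped keeper whose centre lies up to 10 mm either side of this point along x; its place is not given: feel for it. With the key on the rail beside it, that end stands 7 mm too high. All of it is hard steel.
- probe_post: Fixed upright post, 120 mm tall: round dark foot of 44 mm diameter, 16 mm rod, black 26 mm square block at the top (to 121 mm above the table). Origin at the centre of its foot on the table. It stands beside the jig inside the sensor's turning circle; which side varies.
- terminal_post: Fixed upright post on the other side of the jig, 115 mm tall: aluminium 44 mm square foot, 18 mm square column, brass 22 mm terminal on top. Origin at the centre of its foot on the table. Also inside the sensor's turning circle.
- padlock: Bystander: small steel padlock lying flat, 60 x 40 x 14 mm, origin under the middle of its case.
- multimeter: Bystander: grey handheld multimeter lying flat, 170 x 85 x 44 mm, origin under its middle, x along its length.
- screwdriver: Bystander: screwdriver lying on the table, about 200 mm long along its x, origin under its middle.

How it is judged:
By the outcome, as a careful person would: the job done as asked, in the order asked, and still so for the second after the job is handed in, with the robot touching nothing.
It also fails if it takes over 54 s, if anything falls off the work surface, if the arm or the gripper's body presses on something with over 40 N, if the wrist force passes 120 N, or if a joint passes its speed limit or range.

ROBOT

A 6-joint arm with a two-finger parallel gripper is mounted at the origin on the work surface. World frame = base frame: x ahead of the robot, y to its left, z up, the work surface at z = 0. Lengths are in m, angles in rad, forces in N, time in s.
With the tool pointing down it reaches from about 0.35 to 0.95 m from the base axis. Payload 17.4 kg.
Tool frame: the origin (TCP) lies between the finger pads; the fingertips stand 14 mm ahead of it and the grasp point (between the pads) lies 5 mm behind it; z points along the fingers, y is the line along which they close (so a half turn about z gives the same grasp; the last joint's range is limited). The gripper opens to 93 mm and grips with 3 to 60 N. Pads are 15 mm wide; open, the fingers measure 128 mm over their backs; the gripper's body (75 mm by 188 mm) begins 65 mm behind the grasp point.
Start: joints at [-1.377, 0.116, 1.442, -0, 1.584, -0.038], TCP at [0.155, -0.657, 0.233] pointing down, gripper open.
Joint ranges: [-2.83, 2.83], [-0.83, 2.19], [0.07, 2.5], [-1.14, 4.28], [0.01, 3], [-2.97, 2.97]. Speed limits (rad/s): [1.89, 1.89, 2.22, 3.14, 3.14, 3.14].

INTERFACE

Orientations are given as a 3x3 rotation matrix whose columns are the frame's x, y, z axes.
In Python, from rig import read_state, grab_frame, hand_in gives the robot as it stands.
- The arm moves only by the shell command python3 -m crank 'ROWS' [OPENING] [FORCE]. ROWS is JSON, a list of rows, each an object of numbers: "x", "y", "z": the shift along the tool's x, y, z in cm; "turn": the turn about the tool's z in degrees. A call has 1 to 8 rows; each row shifts and turns the commanded pose from where the row before left it, along the tool's axes as they then stand; what a row does not reach is not made up. A row lasts 1/12 s, in which the tool goes at most 41.7 mm and 7.16 degrees, less where a joint would pass 70% of its speed; a pose out of reach is approached as far as the arm can. A call with a gripper value outside its range is refused whole. OPENING is the opening, from -1 (shut) to 1 (fully open), set as the call begins (- or left out, the last holds). The fingers move at their own pace and stop on an object; FORCE is the grip in N (left out, the last holds). Time passes only in rows, so rows that do not move let the fingers close. It gives the time, the measured TCP pose, the force, the opening and the grip force at its end, in the units of the state.
- read_state(): the state, without advancing time (a new reading comes with each control period).
- grab_frame(name): name is "scene" or "top" or "wrist"; returns a dict with "img" (420x560x3 uint8, blue, green, red), "range_z" (420x560 float32, m along the optical axis (not along the pixel's ray), 0 where there is no reading), "fx", "fy", "cx", "cy" (pixels), "cam_to_world" (4x4, takes a point from camera to world coordinates); the wrist camera has in their place "hand_eye" (4x4, takes a point from camera to tool coordinates, whose origin is the TCP and whose axes are the flange's). Camera axes: x right, y down, z forward; pixel columns grow to the right and rows downward; lengths in m; the calibration is good to about 2 mm. A picture is of the moment at which its call begins: read the wrist's pose just before it.
- hand_in(): hands the job in; it is judged then, once.
The state is a dict: "clock": time; "joints": joint angles; "qd": joint speeds; "effort": joint torques, N m; "ee_pos": TCP position; "tcp_rot": TCP orientation; "force": force on the tool from outside, world axes, zero at the start; "ft_torque": the same for the moment, N m; "opening": opening from 0.0 (shut) to 1.0 (fully open); "grasp_force": force on a finger pad.
Only numpy, scipy, OpenCV 4.12 (cv2) and the standard library are available. Lean on these libraries where they do the work, as an engineer would, in place of code of your own. Each camera call takes 0.05 s, during which the arm holds its last target. There are 200 camera calls.

## Working session

There is one attempt and no reset: what is moved stays moved. The work goes in short steps, Python scripts to look and compute and a shell command to move; the robot and the scene stay as the last step left them, time stands still between calls to the robot, and variables do not carry over. Pictures are saved under pics/ and viewed, at most 10 in all, crops included, and the job is handed in when it is done.

```bash
mkdir -p pics; ls
python3 - <<'E'
from rig import *
import cv2,numpy as np
s=read_state();print({k:np.round(v,3).tolist() for k,v in s.items()})
for n in("top","scene"):
    f=grab_frame(n);cv2.imwrite(f"pics/{n}0.png",f["img"]);np.savez(f"{n}0.npz",**f)
    print(n,f["fx"],f["fy"],f["cx"],f["cy"],np.round(f["cam_to_world"],4).tolist())
E
```

```text
pics
{'clock': 0.0, 'joints': [-1.377, 0.116, 1.442, 0.0, 1.584, -0.038], 'qd': [0.0, 0.0, 0.002, -0.001, 0.0, 0.001], 'effort': [0.0, -72.127, -62.261, 0.078, 0.024, -0.0], 'ee_pos': [0.155, -0.657, 0.232], 'tcp_rot': [[0.973, 0.23, -0.0], [0.23, -0.973, 0.001], [0.0, -0.001, -1.0]], 'force': [0.168, 0.168, 1.138], 'ft_torque': [-0.06, -0.001, -0.03], 'grasp_force': 0.0, 'opening': 1.001}
top 507.8235418295446 507.8235418295446 282.1127476179689 209.52905723454202 [[-0.0276, -0.9938, 0.1075, 0.4361], [-0.9996, 0.0263, -0.0137, 0.0095], [0.0108, -0.1079, -0.9941, 1.4954], [0.0, 0.0, 0.0, 1.0]]
scene 523.8782435187718 523.8782435187718 273.19432700092193 212.99722964537594 [[0.4735, 0.6768, -0.5637, 1.2606], [0.8806, -0.3763, 0.2879, -0.3278], [-0.0173, -0.6328, -0.7742, 1.0201], [0.0, 0.0, 0.0, 1.0]]
```

Run:
```python
print(1)
```

```text
1
```

View pics/top0.png

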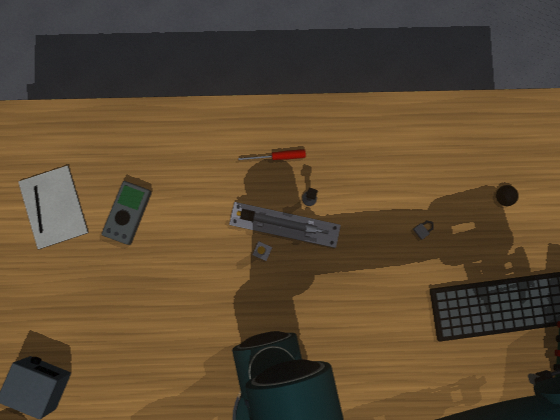

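View pics/scene0.png

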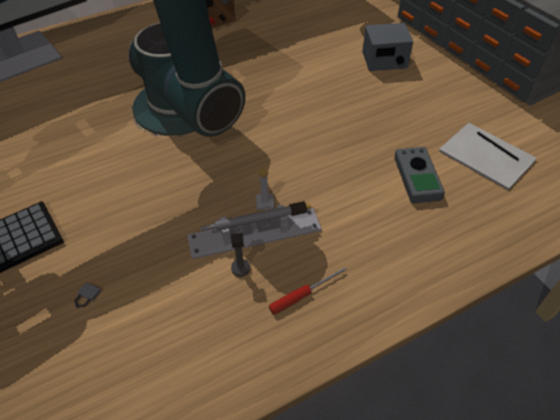

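The top view shows the jig centred near (285,224), with the black head at (247,214) on the +y end. The probe post is at about (310,195) and the terminal post at about (262,252). In the scene view, the probe post is in front and the terminal post behind.

```bash
cat > h.py <<'E'
import numpy as np,cv2
def cloud(f,T=None):
    T=f["cam_to_world"] if T is None else T
    r=f["range_z"];v,u=np.indices(r.shape)
    P=np.stack([(u-f["cx"])/f["fx"]*r,(v-f["cy"])/f["fy"]*r,r],-1)@T[:3,:3].T+T[:3,3]
    P[r==0]=np.nan;return P
E
python3 - <<'E'
from h import *
for n,(x0,x1,y0,y1) in {"top":(215,355,175,275),"scene":(175,335,160,285)}.items():
    f=np.load(n+"0.npz");P=cloud(f)
    Q=P[y0:y1,x0:x1];I=f["img"][y0:y1,x0:x1]
    H=Q[...,2]
    hm=cv2.applyColorMap(np.uint8(np.clip(np.nan_to_num(H)*2000,0,255)),cv2.COLORMAP_JET)
    big=np.vstack([cv2.resize(a,None,fx=4 if n=="top" else 3,fy=3,interpolation=cv2.INTER_CUBIC) for a in (I,hm)])
    k=min(1,600/big.shape[0]);big=cv2.resize(big,None,fx=k,fy=k);cv2.imwrite(f"pics/{n}c.png",big);print(big.shape)
    for lo,hi in((.09,.135),):
        m=np.uint8((H>lo)&(H<hi));k,L,st,c=cv2.connectedComponentsWithStats(m)
        for i in range(1,k):
            q=Q[L==i]
            if len(q)>6:print(n,len(q),np.round(c[i]+[x0,y0],0),np.round(q.mean(0),4),np.round(q.min(0),4),np.round(q.max(0),4))
    # slab of tube tops
    m=(H>.062)&(H<.085);q=Q[m];c,ev,_=cv2.PCACompute2(np.float32(q),None)[0:1]+(None,None) if 0 else (q.mean(0),np.linalg.svd(q-q.mean(0),full_matrices=False)[2],0)
    t=(q-c)@ev[0];print(n,"tube",len(q),c.round(4),ev[0].round(3),t.min().round(3),t.max().round(3))
    m=(H>.004)&(H<.016)
    r=cv2.minAreaRect(np.float32(Q[m][:,:2]));print("plate",r)
E
```

```text
(600, 560, 3)
top 94 [312. 193.] [ 0.6276 -0.0918  0.1215] [ 0.6127 -0.106   0.1068] [ 0.6422 -0.0765  0.1296]
top 53 [261. 250.] [0.4774 0.0495 0.1155] [0.466  0.0397 0.0994] [0.4875 0.0591 0.1235]
top tube 734 [ 5.567e-01 -2.000e-04  7.160e-02] [-0.237 -0.971 -0.02 ] -0.121 0.142
plate ((0.5544000267982483, -0.017536580562591553), (0.41325196623802185, 0.29267266392707825), 88.46455383300781)
(600, 384, 3)
scene 100 [264. 174.] [0.48   0.0478 0.1083] [0.4663 0.0375 0.0908] [0.4888 0.0591 0.1191]
scene 177 [237. 240.] [ 0.6311 -0.0946  0.1164] [ 0.612  -0.1086  0.0903] [ 0.6436 -0.0778  0.1268]
scene tube 1000 [ 0.559  -0.0046  0.0699] [0.156 0.988 0.011] -0.139 0.124
plate ((0.49834463000297546, -0.006852537393569946), (0.4276072680950165, 0.3951873183250427), 58.33253860473633)
```

```bash
python3 -m crank '[{"x":2.7,"y":-2.73,"z":-0.5},{"x":2.7,"y":-2.73,"z":-0.5},{"x":2.7,"y":-2.73,"z":-0.5},{"x":2.7,"y":-2.73,"z":-0.5},{"x":2.7,"y":-2.73,"z":-0.5},{"x":2.7,"y":-2.73,"z":-0.5},{"x":2.7,"y":-2.73,"z":-0.5},{"x":2.7,"y":-2.73,"z":-0.5}]'
python3 -m crank '[{"x":2.7,"y":-2.73,"z":-0.5},{"x":2.7,"y":-2.73,"z":-0.5},{"x":2.7,"y":-2.73,"z":-0.5},{"x":2.7,"y":-2.73,"z":-0.5},{"x":2.7,"y":-2.73,"z":-0.5},{"x":2.7,"y":-2.73,"z":-0.5},{"x":2.7,"y":-2.73,"z":-0.5},{"x":2.7,"y":-2.73,"z":-0.5}]'
python3 -m crank '[{"x":2.7,"y":-2.73,"z":-0.5},{"x":2.7,"y":-2.73,"z":-0.5},{"x":2.7,"y":-2.73,"z":-0.5},{"x":2.7,"y":-2.73,"z":-0.5},{"turn":-7},{"turn":-7},{"turn":-7},{"turn":-7}]'
python3 -m crank '[{"turn":-7},{"turn":-7},{"turn":-7},{"turn":-7},{"turn":-7},{"turn":-7},{"turn":-7},{"turn":-7}]'
python3 -c "
from rig import *;s=read_state();print(s['clock'],s['joints'],s['ee_pos'],s['tcp_rot'])"
```

```text
0.1 [-1.37679566e+00  1.16452082e-01  1.44217466e+00 -1.36547870e-05
  1.58401719e+00 -3.78072246e-02] [ 0.15502374 -0.65678801  0.2319843 ] [[ 9.73252688e-01  2.29737151e-01 -2.16068345e-04]
 [ 2.29737251e-01 -9.73252145e-01  1.02892035e-03]
 [ 2.60922507e-05 -1.05103845e-03 -9.99999447e-01]]validation failed for argument at $[0]...
validation failed for argument at $[0]...
validation failed for argument at $[0]...
validation failed for argument at $[0]...
```

```bash
python3 -m crank '[{"x":2.7,"y":-2.73,"z":-0.5,"turn":0},{"x":2.7,"y":-2.73,"z":-0.5,"turn":0},{"x":2.7,"y":-2.73,"z":-0.5,"turn":0},{"x":2.7,"y":-2.73,"z":-0.5,"turn":0},{"x":2.7,"y":-2.73,"z":-0.5,"turn":0},{"x":2.7,"y":-2.73,"z":-0.5,"turn":0},{"x":2.7,"y":-2.73,"z":-0.5,"turn":0},{"x":2.7,"y":-2.73,"z":-0.5,"turn":0}]'; python3 -m crank --help | head -30
```

```text
clock: 0.77
ee_pos: [0.3155, -0.393, 0.2726]
tcp_rot: [[0.973, 0.229, -0.0], [0.229, -0.973, 0.0], [-0.0, -0.0, -1.0]]
force: [1.6, -0.4, 0.1]
opening: 0.997
grasp_force: 0.0invalid input: not JSON, or not a number
```

```bash
python3 -m crank '[{"x":2.7,"y":-2.73,"z":-0.5,"turn":0},{"x":2.7,"y":-2.73,"z":-0.5,"turn":0},{"x":2.7,"y":-2.73,"z":-0.5,"turn":0},{"x":2.7,"y":-2.73,"z":-0.5,"turn":0},{"x":2.7,"y":-2.73,"z":-0.5,"turn":0},{"x":2.7,"y":-2.73,"z":-0.5,"turn":0},{"x":2.7,"y":-2.73,"z":-0.5,"turn":0},{"x":2.7,"y":-2.73,"z":-0.5,"turn":0}]'
python3 -m crank '[{"x":2.7,"y":-2.73,"z":-0.5,"turn":0},{"x":2.7,"y":-2.73,"z":-0.5,"turn":0},{"x":2.7,"y":-2.73,"z":-0.5,"turn":0},{"x":2.7,"y":-2.73,"z":-0.5,"turn":0},{"x":0,"y":0,"z":0,"turn":-7},{"x":0,"y":0,"z":0,"turn":-7},{"x":0,"y":0,"z":0,"turn":-7},{"x":0,"y":0,"z":0,"turn":-7}]'
python3 -m crank '[{"x":0,"y":0,"z":0,"turn":-7},{"x":0,"y":0,"z":0,"turn":-7},{"x":0,"y":0,"z":0,"turn":-7},{"x":0,"y":0,"z":0,"turn":-7},{"x":0,"y":0,"z":0,"turn":-7},{"x":0,"y":0,"z":0,"turn":-7},{"x":0,"y":0,"z":0,"turn":-7},{"x":0,"y":0,"z":0,"turn":-7}]'
python3 -m crank '[{"x":0,"y":0,"z":0,"turn":-7},{"x":0,"y":0,"z":0,"turn":-7},{"x":0,"y":0,"z":0,"turn":-7},{"x":0,"y":0,"z":0,"turn":-7},{"x":0,"y":0,"z":0,"turn":-7},{"x":0,"y":0,"z":0,"turn":-7},{"x":0,"y":0,"z":0,"turn":-7},{"x":0,"y":0,"z":0,"turn":-7}]'
python3 -m crank '[{"x":0,"y":0,"z":0,"turn":-7},{"x":0,"y":0,"z":0,"turn":-7},{"x":0,"y":0,"z":0,"turn":-7},{"x":0,"y":0,"z":0,"turn":-7},{"x":0,"y":0,"z":0,"turn":-7},{"x":0,"y":0,"z":0,"turn":-7},{"x":0,"y":0,"z":0,"turn":-7},{"x":0,"y":0,"z":0,"turn":-7}]'
python3 -m crank '[{"x":0,"y":0,"z":0,"turn":-7},{"x":0,"y":0,"z":0,"turn":-7},{"x":0,"y":0,"z":0,"turn":-7},{"x":0,"y":0,"z":0,"turn":-7},{"x":0,"y":0,"z":0,"turn":-7},{"x":0,"y":0,"z":0,"turn":-7},{"x":0,"y":0,"z":0,"turn":-5},{"x":0,"y":0,"z":0,"turn":0}]'
python3 - <<'E'
from rig import *
import cv2,numpy as np
s=read_state();print({k:np.round(v,4).tolist() for k,v in s.items()})
f=grab_frame("wrist");cv2.imwrite("pics/w1.png",f["img"])
T=np.eye(4);T[:3,:3]=s["tcp_rot"];T[:3,3]=s["ee_pos"]
f["cam_to_world"]=T@f["hand_eye"];np.savez("w1.npz",**f);print(np.round(f["hand_eye"],3).tolist(),f["fx"])
E
```

```text
clock: 1.43
ee_pos: [0.4757, -0.1307, 0.3129]
tcp_rot: [[0.973, 0.23, 0.0], [0.23, -0.973, -0.0], [0.0, 0.0, -1.0]]
force: [0.3, -0.6, 1.4]
opening: 1.002
grasp_force: 0.0
clock: 2.1
ee_pos: [0.5552, -0.0011, 0.3322]
tcp_rot: [[0.747, 0.665, -0.001], [0.665, -0.747, 0.0], [-0.001, -0.001, -1.0]]
force: [0.1, 0.3, 0.7]
opening: 1.0
grasp_force: 0.0
clock: 2.77
ee_pos: [0.5551, -0.0015, 0.3323]
tcp_rot: [[-0.133, 0.991, -0.001], [0.991, 0.133, 0.0], [0.0, -0.001, -1.0]]
force: [0.5, -0.4, -0.2]
opening: 1.001
grasp_force: 0.0
clock: 3.43
ee_pos: [0.5551, -0.0015, 0.3323]
tcp_rot: [[-0.896, 0.444, -0.001], [0.444, 0.896, 0.0], [0.001, -0.0, -1.0]]
force: [-0.1, 0.5, 0.4]
opening: 1.001
grasp_force: 0.0
clock: 4.1
ee_pos: [0.5551, -0.0015, 0.3323]
tcp_rot: [[-0.869, -0.494, -0.001], [-0.494, 0.869, 0.0], [0.0, 0.0, -1.0]]
force: [-0.4, 0.5, 0.5]
opening: 1.001
grasp_force: 0.0
clock: 4.77
ee_pos: [0.5551, -0.0015, 0.3323]
tcp_rot: [[-0.233, -0.972, -0.001], [-0.972, 0.233, 0.0], [0.0, 0.001, -1.0]]
force: [-0.1, -0.1, 0.9]
opening: 0.996
grasp_force: 0.0
{'clock': 4.7667, 'joints': [-0.0487, -0.1535, 1.5478, 0.0, 1.7478, -2.9552], 'qd': [-0.0009, 0.0006, 0.0006, 0.0006, 0.0017, 0.179], 'effort': [0.0074, -49.7645, -62.7337, -0.078, -0.0013, -2.8446], 'ee_pos': [0.5551, -0.0015, 0.3323], 'tcp_rot': [[-0.2329, -0.9725, -0.0006], [-0.9725, 0.2329, 0.0], [0.0001, 0.0005, -1.0]], 'force': [-0.0506, -0.1305, 0.9177], 'ft_torque': [0.042, -0.0884, 0.022], 'grasp_force': 0.0, 'opening': 0.9963}
[[0.0, -0.954, -0.299, 0.084], [1.0, 0.0, -0.001, 0.0], [0.001, -0.299, 0.954, -0.153], [0.0, 0.0, 0.0, 1.0]] 304.70603914554954
```

View pics/w1.png

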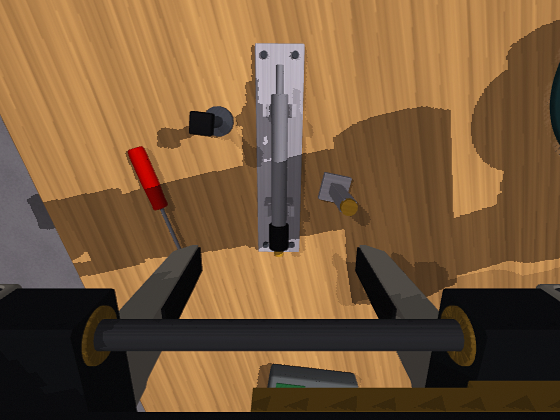

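The wrist view shows the jig upright in the image. The sensor lies along it, with the thin rod tip at (280,66) and the black head at (279,237). The probe post is on the left at (215,122) and the terminal post on the right at (340,190).

```bash
cat > fit.py <<'E'
from h import *
f=dict(np.load("w1.npz"));P=cloud(f);K=f["img"].max(2)
rows=[]
# tube: per image row, edges of points above 66 mm near column 280
for v in range(98,222,3):
    c=np.where((P[v,255:305,2]>.064))[0]+255
    if len(c): rows.append((v,c.min(),c.max(),P[v,c,2].max(),*P[v,c,:2].mean(0)))
R=np.array(rows);print(np.round(R[::5],4))
def ray(u,v,z):
    T=f["cam_to_world"];d=T[:3,:3]@[(u-f["cx"])/f["fx"],(v-f["cy"])/f["fy"],1];return T[:3,3]+d*(z-T[2,3])/d[2]
# axis line from mid-column rays at z=.064 (robust)
L=np.array([ray((a+b)/2,v,.068)[:2] for v,a,b,*_ in R])
vx,vy,x0,y0=cv2.fitLine(np.float32(L),cv2.DIST_HUBER,0,.01,.01).ravel()
if vy<0:vx,vy=-vx,-vy
print("axis dir",vx,vy,np.degrees(np.arctan2(vy,vx)),"pt",x0,y0)
d=np.array([vx,vy]);n=np.array([vy,-vx]);p0=np.array([x0,y0])
# step profile along the axis
q=P[30:260,240:320].reshape(-1,3);k=K[30:260,240:320].reshape(-1)
t=(q[:,:2]-p0)@d;s=(q[:,:2]-p0)@n
m=abs(s)<.004
for a in np.arange(-.17,.17,.004):
    w=m&(abs(t-a)<.002)
    if w.any():print(f"{a:.3f} zmax {np.nanmax(q[w,2]):.4f} val {k[w].mean():.0f}",end=" | ")
w=(abs(q[:,2]-.010)<.004);r=cv2.minAreaRect(np.float32(q[w][:,:2]));print("\nplate",r, "t,s of centre",(np.array(r[0])-p0)@d,(np.array(r[0])-p0)@n)
E
python3 fit.py
```

```text
[[ 9.800e+01  2.710e+02  2.870e+02  7.480e-02  5.303e-01 -1.009e-01]
 [ 1.130e+02  2.660e+02  2.920e+02  7.400e-02  5.340e-01 -8.300e-02]
 [ 1.280e+02  2.720e+02  2.870e+02  7.360e-02  5.382e-01 -6.460e-02]
 [ 1.430e+02  2.710e+02  2.870e+02  7.380e-02  5.434e-01 -4.590e-02]
 [ 1.580e+02  2.710e+02  2.860e+02  7.460e-02  5.487e-01 -2.670e-02]
 [ 1.730e+02  2.720e+02  2.860e+02  7.490e-02  5.528e-01 -6.700e-03]
 [ 1.880e+02  2.720e+02  2.860e+02  7.350e-02  5.577e-01  1.400e-02]
 [ 2.030e+02  2.720e+02  2.850e+02  7.380e-02  5.634e-01  3.500e-02]
 [ 2.180e+02  2.720e+02  2.850e+02  7.360e-02  5.686e-01  5.680e-02]]
axis dir 0.23562972 0.9718429 76.371254 pt 0.5441045 -0.042359184
-0.154 zmax 0.0018 val 178 | -0.150 zmax 0.0019 val 176 | -0.146 zmax 0.0027 val 175 | -0.142 zmax 0.0029 val 174 | -0.138 zmax 0.0030 val 173 | -0.134 zmax 0.0124 val 179 | -0.130 zmax 0.0125 val 188 | -0.126 zmax 0.0123 val 189 | -0.122 zmax 0.0130 val 188 | -0.118 zmax 0.0129 val 189 | -0.114 zmax 0.0130 val 189 | -0.110 zmax 0.0125 val 185 | -0.102 zmax 0.0681 val 163 | -0.098 zmax 0.0691 val 129 | -0.094
[... 1292 characters left out ...]
90 zmax 0.0748 val 75 | 0.094 zmax 0.0749 val 76 | 0.098 zmax 0.0746 val 75 | 0.102 zmax 0.0754 val 75 | 0.106 zmax 0.0753 val 74 | 0.110 zmax 0.0751 val 76 | 0.114 zmax 0.0787 val 30 | 0.118 zmax 0.0781 val 8 | 0.122 zmax 0.0789 val 9 | 0.126 zmax 0.0784 val 9 | 0.130 zmax 0.0796 val 9 | 0.134 zmax 0.0789 val 9 | 0.138 zmax 0.0795 val 9 | 0.142 zmax 0.0789 val 9 | 0.146 zmax 0.0785 val 9 | 0.150 zmax 0.0785 val 15 | 0.154 zmax 0.0757 val 48 | 0.158 zmax 0.0710 val 121 | 0.162 zmax 0.0697 val 174 | 0.166 zmax 0.0680 val 192 | 
plate ((0.5354205369949341, -0.015258565545082092), (0.319993257522583, 0.10025013983249664), 76.3692855834961) t,s of centre 0.02429134000317079 -0.014825175018746528
```

```bash
python3 -m crank '[{"x":-0.17,"y":0.1,"z":3.5,"turn":0.15},{"x":0,"y":0,"z":4,"turn":0},{"x":0,"y":0,"z":4,"turn":0},{"x":0,"y":0,"z":4,"turn":0},{"x":0,"y":0,"z":4,"turn":0},{"x":0,"y":0,"z":3,"turn":0},{"x":0,"y":0,"z":2,"turn":0},{"x":0,"y":0,"z":0,"turn":0}]' 0.3 20
python3 -m crank '[{"x":0,"y":0,"z":1.5,"turn":0},{"x":0,"y":0,"z":1,"turn":0},{"x":0,"y":0,"z":0,"turn":0}]'
```

```text
clock: 5.48
ee_pos: [0.5524, 0.0005, 0.0829]
tcp_rot: [[-0.243, -0.97, -0.007], [-0.97, 0.243, 0.0], [0.001, 0.007, -1.0]]
force: [-0.9, 0.1, -0.6]
opening: 0.651
grasp_force: 0.0
clock: 5.73
ee_pos: [0.5542, 0.0004, 0.0617]
tcp_rot: [[-0.241, -0.97, -0.002], [-0.97, 0.241, 0.0], [0.0, 0.002, -1.0]]
force: [0.2, 0.4, -0.2]
opening: 0.65
grasp_force: 0.0
```

```bash
python3 -m crank '[{"x":0,"y":0,"z":0,"turn":-0.3},{"x":0,"y":0,"z":0,"turn":0}]' -1 30
python3 -m crank '[{"x":0,"y":0,"z":0,"turn":0},{"x":0,"y":0,"z":0,"turn":0},{"x":0,"y":0,"z":0,"turn":0}]'
```

```text
clock: 5.9
ee_pos: [0.5551, 0.0004, 0.0639]
tcp_rot: [[-0.235, -0.972, 0.001], [-0.972, 0.235, -0.0], [-0.0, -0.001, -1.0]]
force: [0.2, 0.2, 0.5]
opening: 0.553
grasp_force: 0.0
clock: 6.15
ee_pos: [0.5548, 0.0004, 0.0632]
tcp_rot: [[-0.235, -0.972, 0.001], [-0.972, 0.235, -0.0], [-0.0, -0.001, -1.0]]
force: [1.3, 0.3, -0.5]
opening: 0.343
grasp_force: 0.0
```

```bash
python3 -m crank '[{"x":0,"y":0,"z":0,"turn":0},{"x":0,"y":0,"z":0,"turn":0},{"x":0,"y":0,"z":0,"turn":0},{"x":0,"y":0,"z":0,"turn":0}]'
python3 -c "
from rig import *;s=read_state();print(s['ft_torque'],s['force'],s['ee_pos'],s['joints'][5])"
```

```text
clock: 6.48
ee_pos: [0.5548, 0.0003, 0.0629]
tcp_rot: [[-0.235, -0.972, 0.001], [-0.972, 0.235, -0.0], [-0.0, -0.001, -1.0]]
force: [1.8, -0.5, 1.4]
opening: 0.227
grasp_force: 30.0
[ 0.04759021 -0.4116981  -0.00202062] [ 1.84566175 -0.50964863  1.41790071] [5.54846912e-01 3.40926663e-04 6.28937643e-02] -2.9500310224237873
```

```bash
python3 -m crank '[{"x":0,"y":0,"z":-0.5,"turn":0},{"x":0,"y":0,"z":-1,"turn":0},{"x":0,"y":0,"z":-2,"turn":0},{"x":0,"y":0,"z":-3,"turn":0},{"x":0,"y":0,"z":-3,"turn":0},{"x":0,"y":0,"z":-3,"turn":0},{"x":0,"y":0,"z":-1.5,"turn":0},{"x":0,"y":0,"z":0,"turn":0}]'
python3 - <<'E'
from rig import *
import cv2,numpy as np
s=read_state();print(s['ft_torque'],s['force'],s['ee_pos'])
f=grab_frame("scene");np.savez("s2.npz",**f);a=f["img"][130:290,150:350]
f=grab_frame("wrist");T=np.eye(4);T[:3,:3]=s["tcp_rot"];T[:3,3]=s["ee_pos"]
f["cam_to_world"]=T@f["hand_eye"];np.savez("w2.npz",**f)
cv2.imwrite("pics/s2.png",np.hstack([cv2.resize(a,(400,320)),cv2.resize(f["img"],(400,320))]))
E
```

```text
clock: 7.15
ee_pos: [0.5556, 0.0004, 0.2066]
tcp_rot: [[-0.235, -0.972, 0.005], [-0.972, 0.235, -0.0], [-0.001, -0.005, -1.0]]
force: [-0.5, 0.1, -2.9]
opening: 0.23
grasp_force: 30.0
[ 0.10084061 -0.11559978  0.02000038] [-0.50917695  0.06219403 -2.9166813 ] [5.55601278e-01 3.64491065e-04 2.06636474e-01]
```

View pics/s2.png

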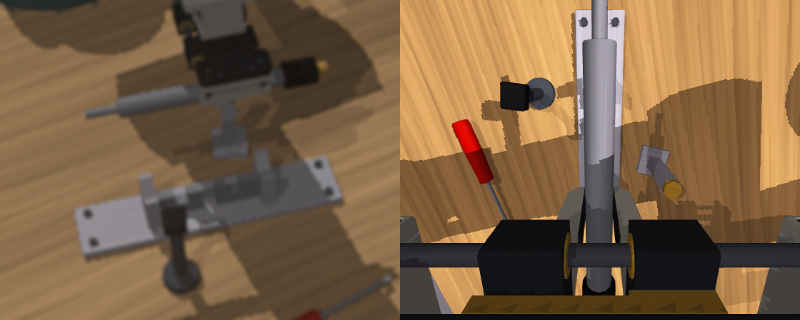

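The sensor is held level above the jig and clear of both posts. In the scene crop the probe post (around (180,230)) hides the notch side of the rail. I'll turn it now.

```bash
python3 -m crank '[{"x":0,"y":0,"z":0,"turn":3},{"x":0,"y":0,"z":0,"turn":6},{"x":0,"y":0,"z":0,"turn":7},{"x":0,"y":0,"z":0,"turn":7},{"x":0,"y":0,"z":0,"turn":7},{"x":0,"y":0,"z":0,"turn":7},{"x":0,"y":0,"z":0,"turn":7},{"x":0,"y":0,"z":0,"turn":7}]'
python3 -m crank '[{"x":0,"y":0,"z":0,"turn":7},{"x":0,"y":0,"z":0,"turn":7},{"x":0,"y":0,"z":0,"turn":7},{"x":0,"y":0,"z":0,"turn":7},{"x":0,"y":0,"z":0,"turn":7},{"x":0,"y":0,"z":0,"turn":7},{"x":0,"y":0,"z":0,"turn":7},{"x":0,"y":0,"z":0,"turn":7}]'
python3 -m crank '[{"x":0,"y":0,"z":0,"turn":7},{"x":0,"y":0,"z":0,"turn":7},{"x":0,"y":0,"z":0,"turn":7},{"x":0,"y":0,"z":0,"turn":7},{"x":0,"y":0,"z":0,"turn":7},{"x":0,"y":0,"z":0,"turn":7},{"x":0,"y":0,"z":0,"turn":7},{"x":0,"y":0,"z":0,"turn":7}]'
python3 -m crank '[{"x":0,"y":0,"z":0,"turn":7},{"x":0,"y":0,"z":0,"turn":5},{"x":0,"y":0,"z":0,"turn":4},{"x":0,"y":0,"z":0,"turn":1},{"x":0,"y":0,"z":0,"turn":0},{"x":0,"y":0,"z":0,"turn":0}]'
python3 - <<'E'
from rig import *
import cv2,numpy as np
s=read_state();print(s['ft_torque'],s['force'],s['ee_pos'],s['tcp_rot'])
f=grab_frame("scene");np.savez("s3.npz",**f);a=f["img"][150:280,170:330]
g=grab_frame("top");np.savez("t3.npz",**g)
f=grab_frame("wrist");T=np.eye(4);T[:3,:3]=s["tcp_rot"];T[:3,3]=s["ee_pos"]
f["cam_to_world"]=T@f["hand_eye"];np.savez("w3.npz",**f)
cv2.imwrite("pics/s3.png",np.hstack([cv2.resize(a,(400,320)),cv2.resize(f["img"],(400,320))]))
E
```

```text
clock: 7.92
ee_pos: [0.5538, 0.0004, 0.1998]
tcp_rot: [[-0.906, -0.424, -0.004], [-0.424, 0.906, 0.0], [0.003, 0.002, -1.0]]
force: [0.1, 1.1, -2.9]
opening: 0.229
grasp_force: 30.0
clock: 8.58
ee_pos: [0.5538, 0.0004, 0.1998]
tcp_rot: [[-0.858, 0.514, -0.004], [0.514, 0.858, 0.0], [0.003, -0.002, -1.0]]
force: [0.1, -0.4, -2.6]
opening: 0.227
grasp_force: 30.0
clock: 9.25
ee_pos: [0.5538, 0.0004, 0.1998]
tcp_rot: [[-0.054, 0.999, -0.004], [0.999, 0.054, 0.0], [0.0, -0.004, -1.0]]
force: [-0.1, -0.2, -2.6]
opening: 0.228
grasp_force: 30.0
clock: 9.75
ee_pos: [0.5543, 0.0004, 0.2013]
tcp_rot: [[0.232, 0.973, -0.002], [0.973, -0.232, 0.0], [-0.0, -0.002, -1.0]]
force: [0.3, 0.3, -2.5]
opening: 0.225
grasp_force: 30.0
[-0.0144702  -0.14536121  0.03239666] [ 0.30867389  0.33128186 -2.48816444] [5.54273294e-01 4.13762368e-04 2.01337429e-01] [[ 2.32350416e-01  9.72630456e-01 -1.81113093e-03]
 [ 9.72632089e-01 -2.32350614e-01  1.03223779e-04]
 [-3.20418793e-04 -1.78554815e-03 -9.99998355e-01]]
```

View pics/s3.png

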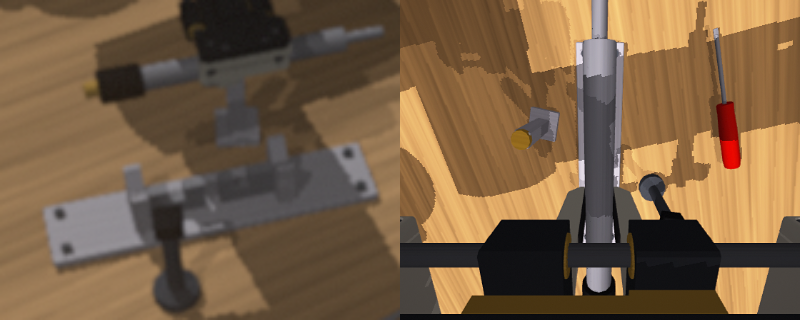

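Run:
```python
from h import *
p0=np.array([.5441,-.04236]);d=np.array([.23563,.97184]);n=np.array([d[1],-d[0]])
for w in("w2","w3"):
    f=np.load(w+".npz");P=cloud(f);q=P[:330,230:330].reshape(-1,3);q=q[(q[:,2]>.17)&(q[:,2]<.23)]
    t=(q[:,:2]-p0)@d;s=(q[:,:2]-p0)@n
    b=np.round(t/.01);R=[]
    for k in np.unique(b):
        m=b==k
        if m.sum()>15:R.append((k*.01,s[m].min(),s[m].max(),np.percentile(q[m,2],98),m.sum()))
    R=np.array(R);print(w);print(R.round(4))
g=np.load("t3.npz");s=np.load("s3.npz")
P=cloud(s);q=P.reshape(-1,3);t=(q[:,:2]-p0)@d-.0218;l=(q[:,:2]-p0)@n
# rail top profile in jig x from the scene camera
for a in np.arange(-.062,.063,.003):
    m=(abs(t-a)<.0015)&(abs(l)<.012)&(q[:,2]<.075)&(q[:,2]>.005)
    print(f"{a*1000:.0f}:{m.sum()},{np.max(q[m,2],initial=0)*1000:.0f}",end=" ")
```

```text
w2
[[-9.000e-02 -3.900e-03  5.500e-03  2.117e-01  4.800e+01]
 [-8.000e-02 -4.100e-03  5.700e-03  2.128e-01  6.090e+02]
 [-7.000e-02 -8.400e-03  9.500e-03  2.163e-01  5.370e+02]
 [-6.000e-02 -1.030e-02  1.180e-02  2.183e-01  1.204e+03]
 [-5.000e-02 -1.020e-02  1.160e-02  2.184e-01  1.146e+03]
 [-4.000e-02 -1.030e-02  1.180e-02  2.183e-01  1.057e+03]
 [-3.000e-02 -1.020e-02  1.140e-02  2.182e-01  1.002e+03]
 [-2.000e-02 -1.030e-02  1.180e-02  2.182e-01  9.370e+02]
 [-1.000e-02 -1.010e-02  1.190e-02  2.182e-01  8.740e+02]
 [ 0.000e+00 -1.020e-02  1.150e-02  2.182e-01  8.280e+02]
 [ 1.000e-02 -1.000e-02  1.180e-02  2.181e-01  7.840e+02]
 [ 2.000e-02 -1.010e-02  1.180e-02  2.181e-01  7.320e+02]
 [ 3.000e-02 -2.470e-02  2.600e-02  2.291e-01  2.016e+03]
 [ 4.000e-02 -2.480e-02  2.620e-02  2.285e-01  9.930e+02]
 [ 5.000e-02 -1.000e-02  1.150e-02  2.229e-01  6.680e+02]
 [ 6.000e-02 -1.000e-02  1.150e-02  2.179e-01  5.920e+02]
 [ 7.000e-02 -1.010e-02  1.170e-02  2.177e-01  2.760e+02]]
w3
[[ 2.000e-02 -1.100e-02  1.080e-02  2.123e-01  4.340e+02]
 [ 3.000e-02 -1.080e-02  1.050e-02  2.126e-01  5.
[... 506 characters left out ...]
2  2.130e-01  9.970e+02]
 [ 1.300e-01 -1.140e-02  1.070e-02  2.131e-01  1.090e+03]
 [ 1.400e-01 -1.120e-02  1.040e-02  2.131e-01  1.153e+03]
 [ 1.500e-01 -1.140e-02  1.070e-02  2.130e-01  9.910e+02]
 [ 1.600e-01 -5.400e-03  4.500e-03  2.073e-01  5.780e+02]
 [ 1.700e-01 -5.300e-03  4.300e-03  2.074e-01  4.840e+02]]
-62:11,58 -59:8,62 -56:10,45 -53:13,47 -50:13,48 -47:9,47 -44:12,47 -41:11,47 -38:9,42 -35:6,33 -32:6,31 -29:9,31 -26:12,30 -23:18,47 -20:19,47 -17:17,46 -14:18,47 -11:20,48 -8:20,49 -5:18,47 -2:7,46 1:9,12 4:10,12 7:10,12 10:10,14 13:26,49 16:20,48 19:16,50 22:18,46 25:16,48 28:12,30 31:11,29 34:12,33 37:12,30 40:20,45 43:19,49 46:17,49 49:15,46 52:16,47 55:18,47 58:19,49 61:19,47
```

```bash
python3 -m crank '[{"x":-1,"y":0,"z":0,"turn":0.2},{"x":-2,"y":0,"z":0,"turn":0},{"x":-1.2,"y":0,"z":0,"turn":0},{"x":-0.3,"y":0,"z":1,"turn":0},{"x":0,"y":0,"z":3,"turn":0},{"x":0,"y":0,"z":3,"turn":0},{"x":0,"y":0,"z":2.5,"turn":0},{"x":0,"y":0,"z":1,"turn":0}]'
python3 -m crank '[{"x":0,"y":0,"z":0.5,"turn":0},{"x":0,"y":0,"z":0.5,"turn":0},{"x":0,"y":0,"z":0,"turn":0},{"x":0,"y":0,"z":0,"turn":0}]'
cat > st.py <<'E'
from rig import *
import numpy as np
s=read_state();p=s["ee_pos"];R=s["tcp_rot"];p0=np.array([.5441,-.04236]);d=np.array([.23563,.97184]);n=np.array([d[1],-d[0]])
print("clk",round(s["clock"],2),"k(mm)",round((((p[:2]-p0)@d)+.0004)*1e3,2),"s",round((p[:2]-p0)@n*1e3,2),"z",round(p[2]*1e3,2),"yaw",round(np.degrees(np.arctan2(R[1,0],R[0,0])),2),"F(d,n,z)",np.round([s["force"][:2]@d,s["force"][:2]@n,s["force"][2]],1),"M",np.round([s["ft_torque"][:2]@d,s["ft_torque"][:2]@n,s["ft_torque"][2]],2),s["grasp_force"],s["opening"])
E
python3 st.py
```

```text
clock: 10.57
ee_pos: [0.5422, -0.0432, 0.0933]
tcp_rot: [[0.238, 0.971, -0.004], [0.971, -0.238, 0.001], [-0.0, -0.005, -1.0]]
force: [-1.8, -0.5, -3.7]
opening: 0.226
grasp_force: 30.0
clock: 10.9
ee_pos: [0.5445, -0.0434, 0.0888]
tcp_rot: [[0.238, 0.971, 0.002], [0.971, -0.238, -0.0], [0.0, 0.001, -1.0]]
force: [0.4, 0.6, -3.5]
opening: 0.227
grasp_force: 30.0
clk 10.9 k(mm) -0.48 s 0.63 z 88.84 yaw 76.23 F(d,n,z) [ 0.7  0.3 -3.5] M [-0.07 -0.01  0.05] 29.998922646045685 0.22731370903587095
```

```bash
python3 -m crank '[{"x":0,"y":-0.05,"z":0.5,"turn":0},{"x":0,"y":0,"z":0.5,"turn":0},{"x":0,"y":0,"z":0.3,"turn":0},{"x":0,"y":0,"z":0.2,"turn":0},{"x":0,"y":0,"z":0,"turn":0}]' >/dev/null; python3 st.py
python3 -m crank '[{"x":0,"y":0,"z":0.1,"turn":0},{"x":0,"y":0,"z":0.1,"turn":0}]' >/dev/null; python3 st.py
```

```text
clk 11.32 k(mm) -0.59 s -0.65 z 72.09 yaw 76.23 F(d,n,z) [-0.1  0.7 -2.9] M [-0.09 -0.09 -0.01] 29.9989852309227 0.2300027166959924
clk 11.48 k(mm) -0.56 s -0.32 z 70.75 yaw 76.23 F(d,n,z) [ 0.7  0.7 -2.8] M [-0.1   0.    0.03] 29.998938739299774 0.22789271572331984
```

```bash
python3 -m crank '[{"x":0,"y":0,"z":0.05,"turn":0},{"x":0,"y":0,"z":0.05,"turn":0}]' >/dev/null; python3 st.py
python3 -m crank '[{"x":0,"y":0,"z":0.05,"turn":0},{"x":0,"y":0,"z":0,"turn":0}]' >/dev/null; python3 st.py
```

```text
clk 11.65 k(mm) -0.56 s -0.35 z 69.74 yaw 76.23 F(d,n,z) [ 0.8 -0.  -1.3] M [-0.03  0.09 -0.03] 29.9993759393692 0.2326329068994038
clk 11.82 k(mm) -0.52 s -0.3 z 69.41 yaw 76.23 F(d,n,z) [ 1.4 -0.2  0.8] M [ 0.03  0.05 -0.01] 29.999488592147827 0.2277416062395176
```

```bash
python3 -m crank '[{"x":0,"y":0,"z":0.04,"turn":0},{"x":-0.1,"y":0,"z":0,"turn":0},{"x":0,"y":0,"z":0,"turn":0}]' >/dev/null; python3 st.py
python3 -m crank '[{"x":-0.1,"y":0,"z":0,"turn":0},{"x":0,"y":0,"z":0,"turn":0}]' >/dev/null; python3 st.py
python3 -m crank '[{"x":-0.1,"y":0,"z":0,"turn":0},{"x":0,"y":0,"z":0,"turn":0}]' >/dev/null; python3 st.py
```

```text
clk 12.07 k(mm) -1.49 s -0.06 z 69.28 yaw 76.24 F(d,n,z) [2.  0.8 3.8] M [-0.07  0.16 -0.01] 30.000429153442383 0.22807579723592067
clk 12.23 k(mm) -2.43 s 0.04 z 69.46 yaw 76.24 F(d,n,z) [3.9 0.4 6.2] M [-0.13  0.49 -0.02] 30.000829696655273 0.22791175216842433
clk 12.4 k(mm) -3.4 s 0.08 z 69.52 yaw 76.23 F(d,n,z) [ 3.5 -0.2  6.9] M [-0.14  0.51  0.01] 30.000719726085663 0.22098302035803707
```

```bash
python3 -m crank '[{"x":-0.1,"y":0,"z":0,"turn":0},{"x":0,"y":0,"z":0,"turn":0}]' >/dev/null; python3 st.py
python3 -m crank '[{"x":-0.1,"y":0,"z":0,"turn":0},{"x":0,"y":0,"z":0,"turn":0}]' >/dev/null; python3 st.py
python3 -m crank '[{"x":-0.1,"y":0,"z":0,"turn":0},{"x":0,"y":0,"z":0,"turn":0}]' >/dev/null; python3 st.py
```

```text
clk 12.57 k(mm) -4.33 s 0.13 z 69.61 yaw 76.24 F(d,n,z) [4.2 0.4 6.8] M [-0.11  0.7   0.02] 30.000759065151215 0.22774533129163013
clk 12.73 k(mm) -5.29 s 0.13 z 69.63 yaw 76.24 F(d,n,z) [5.  0.1 7.4] M [-0.11  0.81 -0.01] 30.000917315483093 0.23046023012781255
clk 12.9 k(mm) -6.28 s 0.19 z 69.72 yaw 76.23 F(d,n,z) [4.2 0.5 7.8] M [-0.12  0.78  0.03] 30.00108540058136 0.2274412475523497
```

```bash
python3 -m crank '[{"x":-0.1,"y":0,"z":0,"turn":0},{"x":0,"y":0,"z":0,"turn":0}]' >/dev/null; python3 st.py
python3 -m crank '[{"x":-0.1,"y":0,"z":0,"turn":0},{"x":0,"y":0,"z":0,"turn":0}]' >/dev/null; python3 st.py
python3 -m crank '[{"x":-0.1,"y":0,"z":0,"turn":0},{"x":0,"y":0,"z":0,"turn":0}]' >/dev/null; python3 st.py
python3 - <<'E'
from rig import *
import cv2,numpy as np
f=grab_frame("scene");np.savez("s4.npz",**f);a=f["img"][150:270,180:340]
s=read_state();g=grab_frame("wrist");T=np.eye(4);T[:3,:3]=s["tcp_rot"];T[:3,3]=s["ee_pos"];g["cam_to_world"]=T@g["hand_eye"];np.savez("w4.npz",**g)
cv2.imwrite("pics/s4.png",np.hstack([cv2.resize(a,(400,300),interpolation=cv2.INTER_CUBIC),cv2.resize(g["img"],(400,300))]))
from h import *
p0=np.array([.5441,-.04236]);d=np.array([.23563,.97184]);n=np.array([d[1],-d[0]])
q=cloud(g)[:330,230:330].reshape(-1,3);t=(q[:,:2]-p0)@d;l=(q[:,:2]-p0)@n
for a in np.arange(0,.14,.01):
    m=(abs(t-a)<.005)&(abs(l)<.004)&(q[:,2]>.05);print(f"{a*1e3:.0f}:{np.median(q[m,2])*1e3 if m.any() else 0:.1f}",end=" ")
E
```

```text
clk 13.07 k(mm) -7.27 s 0.19 z 69.73 yaw 76.23 F(d,n,z) [5.  0.7 7.6] M [-0.06  0.81  0.01] 30.00098079442978 0.22766061153579445
clk 13.23 k(mm) -8.23 s 0.22 z 69.76 yaw 76.23 F(d,n,z) [ 5.1 -0.4  8. ] M [-0.08  0.84  0.02] 30.000949501991272 0.2260176244130146
clk 13.4 k(mm) -9.22 s 0.25 z 69.81 yaw 76.24 F(d,n,z) [ 4.6 -1.   8.3] M [-0.07  0.94 -0.01] 30.00098705291748 0.22834628878882904
0:80.1 10:80.2 20:152.7 30:80.2 40:80.3 50:80.3 60:80.3 70:80.5 80:80.5 90:80.4 100:75.6 110:74.5 120:74.4 130:0.0 140:0.0
```

View pics/s4.png

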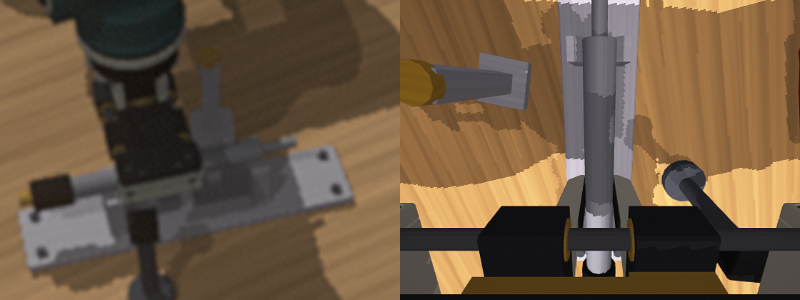

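Run:
```python
from h import *
p0=np.array([.5441,-.04236]);d=np.array([.23563,.97184]);n=np.array([d[1],-d[0]])
for w,zt,tt in(("w2",.2066,None),("w3",.2013,None),("w4",.0698,None)):
    g=np.load(w+".npz");P=cloud(g)[:330,230:330];q=P.reshape(-1,3);t=(q[:,:2]-p0)@d;l=(q[:,:2]-p0)@n
    # tcp t from camera: hand_eye inverse
    T=g["cam_to_world"]@np.linalg.inv(g["hand_eye"]);tc=(T[:2,3]-p0)@d
    top=T[2,3]+.0105
    m=(abs(l)<.003)&(abs(q[:,2]-top)<.003);r=(abs(l)<.003)&(abs(q[:,2]-top+.006)<.0025)
    sg=-1 if w=="w2" else 1
    print(w,"tcp t",tc.round(4),"tube far edge rel",(sg*(t[m]-tc)).max().round(4),"rod near/far rel",np.round([(sg*(t[r]-tc)).min(),(sg*(t[r]-tc)).max()],4))
# saddle and plate positions seen in w4, for jig-x
g=np.load("w4.npz");q=cloud(g)[:330].reshape(-1,3);t=(q[:,:2]-p0)@d;l=(q[:,:2]-p0)@n
m=(abs(abs(l)-.017)<.004)&(abs(q[:,2]-.062)<.006)&(t>.05);print("saddle +70 t",np.percentile(t[m],[2,50,98]).round(4),m.sum())
g=np.load("w1.npz");q=cloud(g)[:330].reshape(-1,3);t=(q[:,:2]-p0)@d;l=(q[:,:2]-p0)@n
for a,b in((.06,.13),(-.09,-.02)):
    m=(abs(abs(l)-.017)<.004)&(abs(q[:,2]-.063)<.005)&(t>a)&(t<b);print("w1 saddle t",np.percentile(t[m],[2,50,98]).round(4),m.sum())
# rail profile from scene frames s2,s3 at finer resolution, by rail points |l|<.006
for nm in("s2","s3"):
    P=cloud(np.load(nm+".npz"));q=P.reshape(-1,3);t=(q[:,:2]-p0)@d-.0218;l=(q[:,:2]-p0)@n
    m=(abs(l)<.009)&(q[:,2]<.075)&(q[:,2]>.005)&(abs(t)<.06);o=np.argsort(t[m])
    print(nm,[(round(a*1e3),round(b*1e3)) for a,b in zip(t[m][o],q[m,2][o]) if -.05<a<-.015 or .02<a<.045])
```

```text
w2 tcp t 0.0442 tube far edge rel 0.1098 rod near/far rel [0.1105 0.1301]
w3 tcp t 0.044 tube far edge rel 0.1087 rod near/far rel [0.1093 0.1288]
w4 tcp t -0.0096 tube far edge rel 0.1088 rod near/far rel [0.1096 0.1289]
saddle +70 t [0.0863 0.0942 0.1019] 1251
w1 saddle t [0.0864 0.0949 0.127 ] 151
w1 saddle t [-0.0532 -0.0456 -0.038 ] 160
s2 [(-50, 48), (-49, 24), (-49, 47), (-49, 28), (-49, 39), (-49, 32), (-48, 42), (-48, 44), (-48, 45), (-47, 43), (-47, 45), (-47, 34), (-46, 38), (-46, 45), (-46, 41), (-46, 44), (-45, 44), (-45, 41), (-44, 44), (-44, 33), (-44, 26), (-44, 46), (-44, 36), (-44, 40), (-43, 45), (-43, 47), (-43, 43), (-42, 46), (-42, 25), (-42, 36), (-42, 29), (-41, 41), (-41, 43), (-41, 48), (-40, 44), (-40, 47), (-40, 25), (-39, 46), (-39, 30), (-39, 34), (-39, 40), (-39, 45), (-38, 38), (-38, 44), (-37, 25), (-37, 30), (-36, 26), (-36, 30), (-35, 29), (-35, 25), (-34, 27), (-34, 32), (-33, 26), (-33, 29), (-32, 23), (-32, 28), (-32, 28), (-31, 25), (-30, 28), (-30, 24), (-30, 28), (-30, 30), (-29, 29), (-29, 28), (-28, 30), (-27, 26), (-27, 26), (-27, 28), (-26
[... 3528 characters left out ...]
 24), (29, 19), (29, 26), (29, 27), (29, 29), (30, 27), (31, 27), (31, 15), (31, 23), (31, 26), (31, 8), (32, 29), (32, 28), (32, 24), (33, 26), (33, 33), (33, 28), (34, 17), (34, 25), (34, 20), (34, 10), (34, 6), (34, 27), (35, 27), (36, 9), (36, 22), (36, 30), (36, 24), (36, 16), (37, 10), (37, 25), (38, 26), (38, 27), (38, 9), (39, 12), (39, 19), (39, 14), (39, 23), (39, 26), (39, 29), (40, 24), (40, 27), (40, 32), (40, 36), (41, 27), (41, 43), (41, 16), (41, 38), (41, 20), (41, 45), (41, 27), (41, 31), (42, 34), (42, 47), (42, 38), (42, 7), (42, 45), (43, 37), (43, 49), (43, 44), (44, 18), (44, 14), (44, 20), (44, 29), (44, 33), (44, 41), (44, 45), (44, 23), (44, 44), (45, 47), (45, 33)]
```

The sensor hasn't slipped in the grip. The saddles put the jig centre at t = 24.3 mm, not 21.8 mm, so my search began past the notch. The depth profile puts the notch near reported k of +1.5 mm. I'll lift slightly, go back and feel in the other direction.

```bash
python3 -m crank '[{"x":0,"y":-0.02,"z":-0.3,"turn":0},{"x":0.4,"y":0,"z":0,"turn":0},{"x":0.4,"y":0,"z":0,"turn":0},{"x":0,"y":0,"z":0,"turn":0},{"x":0,"y":0,"z":0.2,"turn":0},{"x":0,"y":0,"z":0.1,"turn":0},{"x":0,"y":0,"z":0,"turn":0}]' >/dev/null; python3 st.py
python3 -m crank '[{"x":0.05,"y":0,"z":0,"turn":0},{"x":0,"y":0,"z":0,"turn":0}]' >/dev/null; python3 st.py
python3 -m crank '[{"x":0.05,"y":0,"z":0,"turn":0},{"x":0,"y":0,"z":0,"turn":0}]' >/dev/null; python3 st.py
python3 -m crank '[{"x":0.05,"y":0,"z":0,"turn":0},{"x":0,"y":0,"z":0,"turn":0}]' >/dev/null; python3 st.py
```

```text
clk 14.08 k(mm) -1.25 s -0.45 z 69.14 yaw 76.24 F(d,n,z) [ 2.6 -2.1  6.6] M [ 0.38  0.38 -0.06] 30.00281274318695 0.23214059500915368
clk 14.25 k(mm) -0.98 s -0.46 z 69.12 yaw 76.23 F(d,n,z) [ 2.1 -3.   4.8] M [ 0.33  0.18 -0.02] 30.002953112125397 0.2283389583684938
clk 14.42 k(mm) -0.65 s -0.48 z 69.0 yaw 76.23 F(d,n,z) [-0.4 -0.5  4.4] M [ 0.18 -0.17 -0.03] 30.00260442495346 0.2284225156510968
clk 14.58 k(mm) -0.28 s -0.54 z 68.79 yaw 76.23 F(d,n,z) [-1.8 -1.   4.5] M [ 0.14 -0.49 -0.04] 30.002243220806122 0.22887773035228348
```

```bash
python3 -m crank '[{"x":0.05,"y":0.02,"z":0,"turn":0},{"x":0,"y":0,"z":0,"turn":0}]' >/dev/null; python3 st.py
python3 -m crank '[{"x":0.05,"y":0,"z":0.02,"turn":0},{"x":0,"y":0,"z":0,"turn":0}]' >/dev/null; python3 st.py
python3 -m crank '[{"x":0.05,"y":0,"z":0,"turn":0},{"x":0,"y":0,"z":0,"turn":0}]' >/dev/null; python3 st.py
python3 -m crank '[{"x":0.05,"y":0,"z":0,"turn":0},{"x":0,"y":0,"z":0,"turn":0}]' >/dev/null; python3 st.py
```

```text
clk 14.75 k(mm) 0.41 s -0.48 z 68.49 yaw 76.23 F(d,n,z) [-0.1 -0.5 -3.3] M [-0.09  0.06 -0.02] 29.999706745147705 0.22770706106048277
clk 14.92 k(mm) 1.09 s -0.78 z 67.87 yaw 76.23 F(d,n,z) [ 0.4 -0.2 -2.7] M [-0.06 -0.01 -0.03] 29.999482333660126 0.22590481084076242
clk 15.08 k(mm) 1.54 s -0.6 z 68.22 yaw 76.24 F(d,n,z) [-1.   0.  -3.3] M [-0.11  0.   -0.02] 29.999586045742035 0.22627652267090362
clk 15.25 k(mm) 2.01 s -0.47 z 68.45 yaw 76.23 F(d,n,z) [ 0.1  0.5 -3.7] M [-0.07 -0.03  0.04] 29.99951183795929 0.22774947138114912
```

The contact force vanished at k of about +0.3 mm, so the key is over the notch. I'll lower it in near the middle of the notch.

```bash
python3 -m crank '[{"x":-0.03,"y":0.04,"z":0.1,"turn":0},{"x":0,"y":0,"z":0.1,"turn":0},{"x":0,"y":0,"z":0,"turn":0}]' >/dev/null; python3 st.py
python3 -m crank '[{"x":0,"y":0,"z":0.1,"turn":0},{"x":0,"y":0,"z":0.1,"turn":0},{"x":0,"y":0,"z":0,"turn":0}]' >/dev/null; python3 st.py
python3 -m crank '[{"x":0,"y":0,"z":0.05,"turn":0},{"x":0,"y":0,"z":0.05,"turn":0},{"x":0,"y":0,"z":0,"turn":0}]' >/dev/null; python3 st.py
```

```text
clk 15.5 k(mm) 1.58 s -0.12 z 66.24 yaw 76.23 F(d,n,z) [-0.6  0.5 -2.9] M [-0.08 -0.05  0.02] 29.999459981918335 0.2219220735356099
clk 15.75 k(mm) 1.59 s -0.12 z 64.3 yaw 76.23 F(d,n,z) [-0.5  0.1 -3.2] M [-0.05 -0.03  0.06] 29.999518990516663 0.2263916683288643
clk 16.0 k(mm) 1.64 s -0.01 z 63.5 yaw 76.23 F(d,n,z) [ 0.   0.6 -2.8] M [-0.05 -0.05  0.03] 29.998451471328735 0.228729758633944
```

```bash
python3 -m crank '[{"x":0,"y":0,"z":0.05,"turn":0},{"x":0,"y":0,"z":0,"turn":0}]' >/dev/null; python3 st.py
python3 -m crank '[{"x":0,"y":0,"z":0.04,"turn":0},{"x":0,"y":0,"z":0,"turn":0}]' >/dev/null; python3 st.py
```

```text
clk 16.17 k(mm) 1.62 s 0.14 z 63.2 yaw 76.23 F(d,n,z) [-0.6  1.5 -1.5] M [-0.27 -0.02 -0.03] 29.998478293418884 0.23090768315563717
clk 16.33 k(mm) 1.61 s 0.28 z 63.0 yaw 76.23 F(d,n,z) [0.3 1.3 0.8] M [-0.36  0.02 -0.  ] 29.99957174062729 0.22894727944428683
```

```bash
python3 -m crank '[{"x":0,"y":0,"z":0.04,"turn":0},{"x":0,"y":0,"z":0,"turn":0}]' >/dev/null; python3 st.py
python3 -m crank '[{"x":0,"y":0,"z":0,"turn":0},{"x":0,"y":0,"z":0,"turn":0},{"x":0,"y":0,"z":0,"turn":0},{"x":0,"y":0,"z":0,"turn":0},{"x":0,"y":0,"z":0,"turn":0},{"x":0,"y":0,"z":0,"turn":0}]' 0.3 >/dev/null; python3 st.py
python3 -m crank '[{"x":0,"y":0,"z":-0.3,"turn":0},{"x":0,"y":0,"z":-1,"turn":0},{"x":0,"y":0,"z":-3,"turn":0},{"x":0,"y":0,"z":-4,"turn":0},{"x":0,"y":0,"z":-4,"turn":0},{"x":0,"y":0,"z":-4,"turn":0},{"x":0,"y":0,"z":-2,"turn":0},{"x":0,"y":0,"z":0,"turn":0}]' >/dev/null; python3 st.py
python3 - <<'E'
from rig import *
import cv2,numpy as np
from h import *
s=read_state();g=grab_frame("wrist");T=np.eye(4);T[:3,:3]=s["tcp_rot"];T[:3,3]=s["ee_pos"];g["cam_to_world"]=T@g["hand_eye"]
sc=grab_frame("scene");a=sc["img"][150:270,180:340]
cv2.imwrite("pics/s5.png",np.hstack([cv2.resize(a,(400,300),interpolation=cv2.INTER_CUBIC),cv2.resize(g["img"],(400,300))]))
p0=np.array([.5441,-.04236]);d=np.array([.23563,.97184]);n=np.array([d[1],-d[0]])
for q in(cloud(g)[:400,230:330].reshape(-1,3),cloud(sc)[150:270,180:340].reshape(-1,3)):
    t=(q[:,:2]-p0)@d;l=(q[:,:2]-p0)@n
    for a in np.arange(-.1,.16,.01):
        m=(abs(t-a)<.005)&(abs(l)<.004)&(q[:,2]>.05)&(q[:,2]<.1);print(f"{a*1e3:.0f}:{np.percentile(q[m,2],80)*1e3 if m.any() else 0:.1f}",end=" ")
    print()
E
```

```text
clk 16.5 k(mm) 1.65 s 0.38 z 62.86 yaw 76.23 F(d,n,z) [-0.5  0.2  4.3] M [-0.2  -0.07  0.07] 30.001625418663025 0.23211391730723613
clk 17.0 k(mm) 1.61 s -0.1 z 62.13 yaw 76.23 F(d,n,z) [ 1.5 -0.2 -0.6] M [-0.07 -0.07  0.06] 0.0 0.6069078187849895
clk 17.67 k(mm) 1.78 s 1.12 z 251.95 yaw 76.23 F(d,n,z) [0.3 0.2 0.5] M [-0.08 -0.06  0.  ] 0.0 0.6491651788526341
-100:78.1 -90:78.0 -80:77.7 -70:77.1 -60:73.8 -50:74.0 -40:73.9 -30:74.0 -20:73.8 -10:73.7 -0:73.7 10:73.9 20:73.9 30:73.9 40:74.0 50:73.9 60:74.1 70:73.9 80:73.8 90:73.8 100:74.0 110:73.7 120:67.7 130:67.7 140:68.0 150:0.0 
-100:77.4 -90:77.0 -80:76.4 -70:75.7 -60:73.6 -50:72.5 -40:74.9 -30:73.3 -20:73.8 -10:72.8 -0:73.5 10:73.2 20:73.6 30:73.5 40:73.9 50:73.3 60:73.6 70:72.4 80:74.1 90:73.0 100:73.5 110:71.8 120:67.4 130:66.5 140:66.2 150:64.5
```

View pics/s5.png

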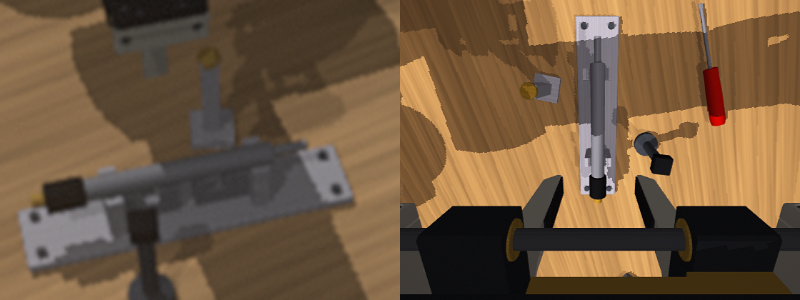

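The sensor is reversed and level along its length at the same height as when it started seated (about 74 mm). The head is at the other end, and the posts and bystanders look untouched. I'll hand it in.

```bash
python3 -c "
from rig import *;print(hand_in())"
```

```text
the job is handed in; nothing more can be done
None
```

The sensor is turned end for end and sits level in both saddles, its key dropped into the movable notch by light feel; I handed it in at about 18 s with the arm clear and the posts and bystanders not touched, as far as the pictures and force readings show.

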